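Set the blocks of a violin mould in their own notches

ROBOT

A 6-joint arm with a two-finger parallel gripper is mounted at the origin on the work surface; the furniture and walls round the work are solid. World frame = base frame: x ahead of the robot, y to its left, z up, the work surface at z = 0. Lengths are in mm, angles in rad, forces in N, time in s.
With the tool pointing down it reaches from about 225 to 875 mm from the base axis. Payload 3.4 kg.
Tool frame: the origin (TCP) lies midway between the tips of the shut fingers; the grasp point (between the pads) lies tcp_to_grasp behind it (tcp_to_grasp is the distance from the TCP to the grasp point, in mm); z points along the fingers, y is the direction in which the jaws open and shut (so a half turn about z gives the same grasp; the last joint's range is limited). The gripper opens to 85 mm and grips with 20 to 120 N. Pads are 22 mm wide; open, the fingers measure 114 mm over their backs; the gripper's body (76 mm by 85 mm) begins 54 mm behind the grasp point. The pads swing forward as they close: fully open they stand 13 mm farther back than shut.
Start: joints at [-1.387, 0.276, 1.505, -0, 1.361, -0.121], TCP at [172.558, -548.531, 231.328] pointing down, gripper open.
Joint ranges: [-2.89, 2.89], [-0.75, 2.08], [0.22, 2.7], [-1.18, 4.32], [0.11, 2.71], [-2.7, 2.7]. Speed limits (rad/s): [2.57, 2.57, 3.14, 3.14, 3.14, 3.14].

INTERFACE

Orientations are given as a rotation vector (axis times angle).
In Python, from plant import * gives the robot as it stands. The module is installed in compiled form; this text tells all that it offers. Calls block until the motion is done:
- move_to(position, orientation): joint-space move of the TCP to a pose.
- move_l(position, frame=None, velocity=150): straight line of the TCP; frame=None keeps the orientation; velocity is the mean speed in mm/s.
- movej(angles): joint-space move.
- command_gripper(opening): opening from 0.0 (shut) to 1.0 (fully open); the grip force is fixed at half the most; returns when the fingers have stopped.
- dwell(seconds).
- inverse_kinematics(position, orientation): joint angles nearest the present ones, or None.
- sense(): the state.
- camera(name): name is "scene" or "top" or "wrist"; returns a dict with "frame" (384x512x3 uint8, red, green, blue), "fx", "fy", "cx", "cy" (pixels), "pose" (4x4, takes a point from camera to world coordinates). Camera axes: x right, y up, looking along -z (the intrinsics and any distortion apply to the point x, -y, -z); pixel columns grow to the right and rows downward; lengths in mm; the calibration is good to about 2 mm. The wrist camera is an equidistant fisheye: a pixel r from the principal point sees the ray r / f radians off the axis. A picture is of the moment at which its call begins. There is no depth.
A pose or a line that the arm cannot do raises IKError and nothing moves.
- sign_off(): hands the job in, once; it reports no verdict.
Trained networks look in a picture, given as the dict that the camera call returned (one of the last four; its "shot" number tells which), for a name from the list of things; names that differ only in an ending like _2 or _b are one class to them, and where a whole thing is asked for, a point or a joint stands for the part that bears it (a point fixed in the world has none). Each returns a list of dicts, best first, with "confidence" (0 to 1); they miss things now and then, are a little off and sometimes report something else, mostly with a low value. They report only what shows in the picture. A call takes as long as a camera call. They do not tell look-alikes from the thing itself.
- masks_of(picture, thing): "pixels" (384x512 bool, what is visible of it) and "bbox" ([left, top, right, bottom] in pixels, round what is visible of it).
The state is a dict: "time_s": time; "joints": joint angles; "joint_vel": joint speeds; "tau": joint torques, N m; "position": TCP position; "tool_rot": TCP orientation; "contact_force": force on the tool from outside, world axes, zero at the start; "moment": the same for the moment, N m; "finger_gap": opening from 0.0 (shut) to 1.0 (fully open).
Only numpy, scipy, OpenCV 4.12 (cv2) and the standard library are available. Lean on these libraries where they do the work, as an engineer would, in place of code of your own. Each camera call takes 0.05 s, during which the arm holds its last target.

TASK

In this small violin mould the neck block and the end block sit in each other's notches: swap them, so that the thick neck block is at the narrow end and the thin end block at the broad end, each with its outer face flush with the end of the mould. Set the two loose corner blocks from the gluing board close into the empty corner notches as well, the small one at the upper corner (by the narrow bout), the large one at the lower. Every block must finally stand upright and square in its own notch, right down on the bench.

Things in the scene. Friction and masses are not known exactly. Their poses are not given: they have to be found in the camera images.
- mould: Brown wooden inner mould in violin outline, 250 mm long, 15 mm thick, broad end 146, narrow (neck) end 118 wide; flat and fixed on the bench, turned any way. Origin: middle of its length and width, underside, z = 0. +x: along it to the narrow end; +y: side of the empty corner notches. At (27,-43), (-32,-50) mm are glued corner blocks, 36 mm high, which stay. Nothing else stands within 40 mm of it.
- neck_notch: Notch in the narrow end: 50 mm wide (y), 33 deep (x), open to the end. The neck block seated here has 4 mm play each side, 3 mm behind, its outer face flush with the mould's end. Holds the end block at the start. Cut right through, so the block stands on the bench. Origin: at bench level (z = 0) under the middle of a seated block; axes as the mould's.
- end_notch: Notch in the broad end: 50 mm wide (y), 21 deep (x), open to the end. The end block seated here has 4 mm play each side, 3 mm behind, its outer face flush with the mould's end. Holds the neck block at the start. Cut right through, so the block stands on the bench. Origin: at bench level (z = 0) under the middle of a seated block; axes as the mould's.
- upper_notch: Empty corner notch by the narrow (upper) bout on the mould's +y side: 32 mm wide (x), open to +y. The small corner block seated here has 4 mm play each side, 3 mm behind. Cut right through, so the block stands on the bench. Origin: at bench level (z = 0) under the middle of a seated block; axes as the mould's.
- lower_notch: Empty corner notch by the broad (lower) bout on the mould's +y side: 44 mm wide (x), open to +y. The large corner block seated here has 4 mm play each side, 3 mm behind. Cut right through, so the block stands on the bench. Origin: at bench level (z = 0) under the middle of a seated block; axes as the mould's.
- neck_block: Loose pale wooden block standing upright, 36 mm high, underside edges bevelled 3 mm. The thick one of the two with a pencil line on top: 42 mm wide along its y, 30 mm deep along its x (the line runs along x). Origin: centre of its underside, z up.
- end_block: Loose pale wooden block standing upright, 36 mm high, underside edges bevelled 3 mm. The thin one of the two with a pencil line on top: 42 mm wide along its y, 18 mm deep along its x (the line runs along x). Origin: centre of its underside, z up.
- upper_corner_block: Loose pale wooden block standing upright, 36 mm high, underside edges bevelled 3 mm. The small square one, 24 x 24 mm, no line on top; starts near one end of the gluing board. Origin: centre of its underside, z up.
- lower_corner_block: Loose pale wooden block standing upright, 36 mm high, underside edges bevelled 3 mm. The large square one, 36 x 36 mm, no line on top, too wide for the upper notch; starts near the other end of the gluing board. Origin: centre of its underside, z up.
- gluing_board: Flat dark wooden board fixed on the bench, 200 mm (x) by 100 mm (y), 9 mm thick, no rim. The corner blocks start on it about 65 mm to either side of its middle (along x); its middle is free. Origin: centre of its underside (z = 0), z up.
There are look-alikes about, which are no part of the job. What is shaped like the end_block but green is not meant. Leave any orange or pink look-alike of the lower_corner_block alone.

How it is judged (in metres and radians):
At the end, for the whole second after the job is handed in: Each of the four blocks stands in its own notch: within 9 mm of the seated position, underside under 4 mm above the bench, upright within 0.1 rad, square to the notch within 0.25 rad (quarter turns of the corner blocks, half turns of the others are equal), released and at rest (horizontal distance between neck_block and neck_notch below 0.009 m and z of neck_block in the frame of neck_notch below 0.004 m and angle between each of neck_block, end_block, upper_corner_block, lower_corner_block's own z axis and vertical below 0.1 rad and linear speed of each of neck_block, end_block, upper_corner_block, lower_corner_block below 0.02 m/s and angle between the x axis of neck_block and the x axis of neck_notch, either way round below 0.25 rad and horizontal distance between end_block and end_notch below 0.009 m and z of end_block in the frame of end_notch below 0.004 m and angle between the x axis of end_block and the x axis of end_notch, either way round below 0.25 rad and horizontal distance between upper_corner_block and upper_notch below 0.009 m and z of upper_corner_block in the frame of upper_notch below 0.004 m and (angle between the x axis of upper_corner_block and the x axis of upper_notch, either way round below 0.25 rad or angle between the x axis of upper_corner_block and the y axis of upper_notch, either way round below 0.25 rad) and horizontal distance between lower_corner_block and lower_notch below 0.009 m and z of lower_corner_block in the frame of lower_notch below 0.004 m and (angle between the x axis of lower_corner_block and the x axis of lower_notch, either way round below 0.25 rad or angle between the x axis of lower_corner_block and the y axis of lower_notch, either way round below 0.25 rad)); the robot touches nothing.
It also fails if it takes over 106 s, if anything falls off the work surface, if the arm or the gripper's body presses on something with over 40 N, if the wrist force passes 120 N, or if a joint passes its speed limit or range.

## Working session

There is one attempt and no reset: what is moved stays moved. The work goes in short steps, each a Python script; the robot and the scene stay as the last script left them, time stands still between calls to the robot, and variables do not carry over. Pictures are saved under pics/ and viewed, and the job is handed in when it is done.

```bash
mkdir -p pics; ls; python3 - <<'E'
from plant import *
import cv2
s=sense();print(s['time_s'],s['position'],s['tool_rot'],s['finger_gap'])
try: print(tcp_to_grasp)
except Exception as e: print(e)
for n in("scene","top"):
    p=camera(n);cv2.imwrite(f'pics/{n}0.png',p['frame'][:,:,::-1]);print(n,p['fx'],p['fy'],p['cx'],p['cy'],p['pose'].tolist() if hasattr(p['pose'],'tolist') else p['pose'],p.keys())
print(sense()['time_s'])
E
```

```text
pics
0.0 [ 172.45709221 -547.95861552  230.44898134] [-3.10334779e+00 -4.76705513e-01  1.21033151e-04] 1.004772690204512
18.700000000000003
scene 406.11671583750615 406.11671583750615 249.33749721013217 195.41828196087863 [[-0.737715798706435, 0.3344510416315325, -0.5864451390288012, -58.74301614171781], [-0.6749175059080236, -0.38617788074791154, 0.6287710271950714, 514.8053653684336], [-0.01617901597193654, 0.85965641111588, 0.5106163866049983, 607.4443995048152], [0.0, 0.0, 0.0, 1.0]] dict_keys(['frame', 'fx', 'fy', 'cx', 'cy', 'pose', 'shot'])
top 445.75132951619673 445.75132951619673 250.44345347059664 187.8955907104772 [[0.008707527476302957, 0.9970616118554348, -0.07610730010643885, 465.9822405366285], [-0.9997817817030937, 0.010125987687819967, 0.018271654219955805, -147.5697594012421], [0.018988626591645325, 0.07593159116986972, 0.9969322070846015, 1259.450925757002], [0.0, 0.0, 0.0, 1.0]] dict_keys(['frame', 'fx', 'fy', 'cx', 'cy', 'pose', 'shot'])
0.1
```

View pics/top0.png

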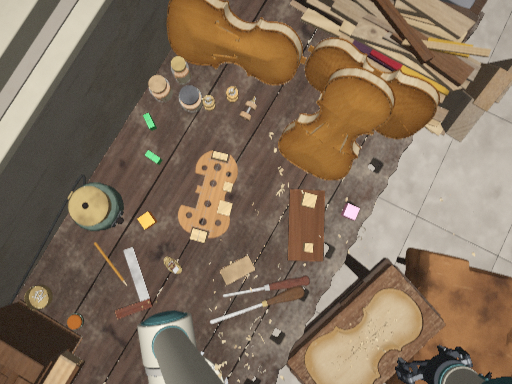

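View pics/scene0.png

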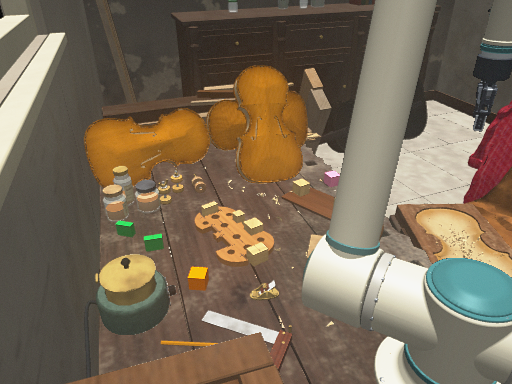

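```bash
cat > h.py <<'E'
from plant import *
import numpy as np, cv2
from scipy.spatial.transform import Rotation as R
def proj_ray(p,uv,fish=False):
    u,v=uv; x=(u-p['cx'])/p['fx'];y=(v-p['cy'])/p['fy']
    if fish:
        r=np.hypot(x,y); s=np.sin(r)/r if r>1e-9 else 1.
        d=np.array([x*s,y*s,np.cos(r)])
    else: d=np.array([x,y,1.])
    d=np.array([d[0],-d[1],-d[2]])
    P=np.array(p['pose']); return P[:3,3],P[:3,:3]@d
def at_z(p,uv,z,fish=False):
    o,d=proj_ray(p,uv,fish); return o+d*(z-o[2])/d[2]
def to_px(p,X,fish=False):
    P=np.array(p['pose']); c=P[:3,:3].T@(np.asarray(X,float)-P[:3,3]); x,y,z=c[0],-c[1],-c[2]
    if fish:
        r=np.hypot(x,y); t=np.arctan2(r,z); k=t/r if r>1e-9 else 1/z
        return np.array([p['fx']*x*k+p['cx'],p['fy']*y*k+p['cy']])
    return np.array([p['fx']*x/z+p['cx'],p['fy']*y/z+p['cy']])
def save(p,name,box=None,s=1):
    f=p['frame'][:,:,::-1]
    if box: f=f[box[1]:box[3],box[0]:box[2]]
    cv2.imwrite('pics/'+name,cv2.resize(f,None,fx=s,fy=s,interpolation=cv2.INTER_CUBIC))
E
python3 - <<'E'
from h import *
p=camera('top'); save(p,'crop0.png',(130,130,380,300),3)
for t in('mould','gluing_board','neck_block','end_block','upper_corner_block','lower_corner_block'):
    for m in masks_of(p,t)[:5]:
        z=15 if t=='mould' else 9 if t=='gluing_board' else 36
        ys,xs=np.nonzero(m['pixels']); c=(xs.mean(),ys.mean())
        print(t,round(m['confidence'],2),m['bbox'],len(xs),np.round(c,1),at_z(p,c,z).round(1),cv2.minAreaRect(np.c_[xs,ys].astype(np.int32)))
E
```

```text
mould 0.92 [173.2, 148.7, 238.4, 235.1] 2848 [211.3 196. ] [537.1 -61.3  15. ] ((210.458740234375, 193.63763427734375), (52.77622985839844, 83.90559387207031), 16.699243545532227)
gluing_board 0.73 [286.2, 187.9, 323.6, 262.5] 2326 [305.9 225.1] [ 458.6 -326.7    9. ] ((306.1180725097656, 224.10684204101562), (36.41865539550781, 72.30714416503906), 2.337306022644043)
gluing_board 0.27 [300.0, 191.6, 317.8, 207.3] 197 [308.7 199.8] [ 529.4 -334.9    9. ] ((308.5, 200.0), (14.0, 15.0), 90.0)
neck_block 0.69 [192.3, 228.0, 205.2, 241.8] 172 [198.7 234.6] [430.3 -30.   36. ] ((198.63209533691406, 234.53773498535156), (15.796462059020996, 10.851484298706055), 15.945395469665527)
end_block 0.58 [144.8, 153.3, 160.6, 159.2] 86 [153.2 156.6] [643.1  99.   36. ] ((153.23077392578125, 156.65382385253906), (16.086305618286133, 5.269651889801025), 33.6900634765625)
end_block 0.48 [212.1, 150.3, 228.0, 159.9] 110 [219.6 155.6] [648.1 -83.9  36. ] ((219.5882568359375, 155.6470489501953), (15.522278785705566, 7.276068687438965), 14.03624439239502)
end_block 0.47 [141.5, 113.9, 156.5, 128.7] 131 [14
[... 207 characters left out ...]
498.6 -444.1   36. ] ((349.6551513671875, 210.862060546875), (14.855627059936523, 13.741456031799316), 21.801410675048828)
lower_corner_block 0.57 [303.7, 192.1, 314.8, 208.1] 173 [308.4 200. ] [ 527.7 -329.9   36. ] ((308.54998779296875, 199.84999084472656), (13.597792625427246, 13.28156566619873), 18.434947967529297)
lower_corner_block 0.47 [173.7, 151.0, 240.9, 237.0] 2757 [210.8 196.6] [534.2 -61.4  36. ] ((208.6630859375, 193.08251953125), (51.85933303833008, 83.10791015625), 12.804265975952148)
lower_corner_block 0.45 [138.5, 213.9, 156.9, 228.2] 207 [146.6 219.7] [469.6 112.4  36. ] ((146.63235473632812, 219.72061157226562), (14.234380722045898, 15.434873580932617), 59.03623962402344)
```

View pics/crop0.png

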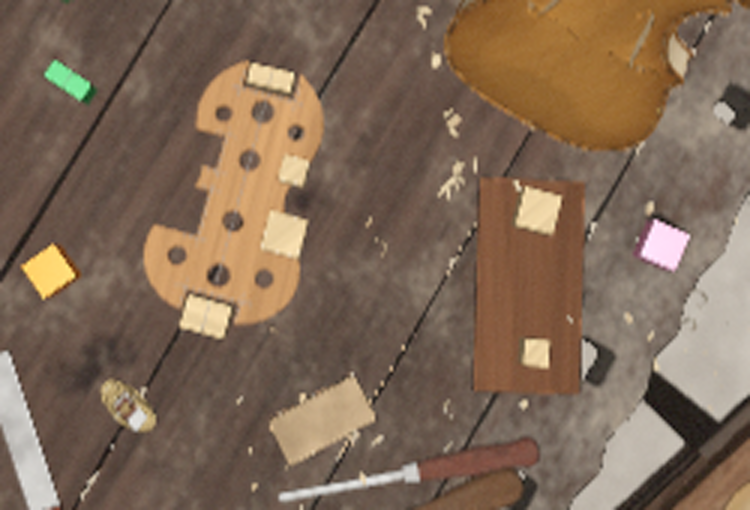

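```bash
cat >> h.py <<'E'
def rv(psi): return (R.from_euler('z',psi)*R.from_euler('x',np.pi)).as_rotvec()
E
python3 - <<'E'
from h import *
print('J',inverse_kinematics([500,-61,330],rv(-0.243)))
move_to([500,-61,330],rv(-0.243))
s=sense();print(s['time_s'],s['position'],s['tool_rot'],s['joints'])
p=camera('wrist');save(p,'w0.png',None,1.5)
print(p['fx'],p['cx'],p['cy'],np.array(p['pose']).round(3).tolist())
for t in('mould','neck_block','end_block','lower_corner_block','gluing_board'):
    for m in masks_of(p,t)[:3]: print(t,round(m['confidence'],2),m['bbox'])
E
```

```text
J [-2.59618178e-01  1.25485142e-01  1.46111867e+00 -8.88178420e-16
  1.55498884e+00  1.55417815e+00]
2.5833 [499.96407291 -61.69082053 329.82662484] [ 3.11786449e+00 -3.82039228e-01 -4.03729847e-04] [-2.60652615e-01  1.25753663e-01  1.46121254e+00 -4.40927571e-04
  1.55482444e+00  1.55399992e+00]
297.3186396354542 251.68651419770478 194.36518562089364 [[-0.241, 0.922, 0.303, 577.354], [-0.97, -0.229, -0.076, -80.081], [-0.001, -0.312, 0.95, 473.514], [0.0, 0.0, 0.0, 1.0]]
mould 0.66 [197.5, 49.7, 286.4, 196.9]
neck_block 0.7 [229.0, 189.1, 254.1, 211.1]
end_block 0.96 [113.4, 82.7, 146.3, 100.6]
end_block 0.87 [227.1, 45.3, 257.0, 60.3]
end_block 0.56 [95.5, 22.7, 121.4, 50.3]
lower_corner_block 0.91 [394.5, 88.4, 424.4, 112.1]
lower_corner_block 0.72 [448.3, 98.0, 475.6, 123.7]
lower_corner_block 0.71 [138.7, 184.8, 169.1, 212.2]
gluing_board 0.79 [374.4, 80.5, 433.1, 201.2]
```

```bash
sleep 1
```

```text
(no output)
```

View pics/w0.png

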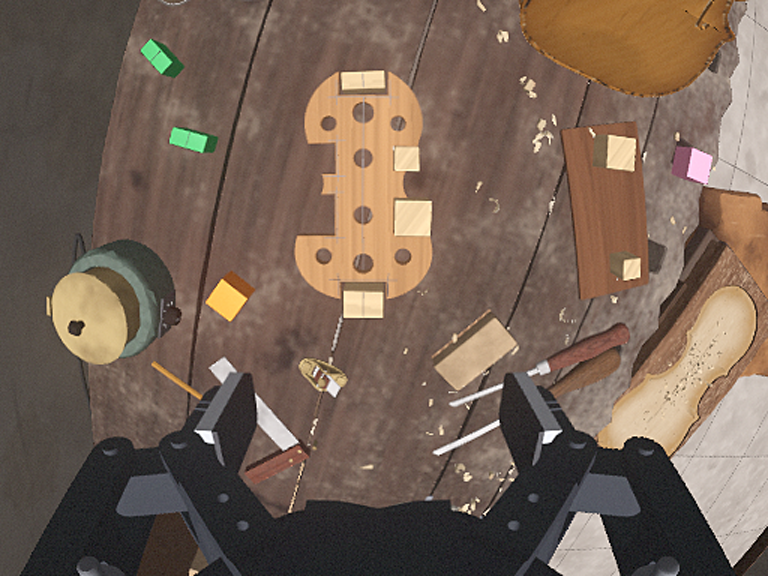

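```bash
python3 - <<'E'
from h import *
import pickle
move_to([475,-53,190],rv(-0.243))
s=sense();print(s['time_s'],s['position'])
p=camera('wrist');save(p,'w1.png',(130,20,390,220),3);pickle.dump(p,open('w1.pkl','wb'))
print(np.array(p['pose']).round(3).tolist())
E
```

```text
3.5083 [476.34382628 -53.42356324 191.03561736]
[[-0.24, 0.923, 0.301, 553.348], [-0.971, -0.228, -0.076, -71.71], [-0.001, -0.31, 0.951, 334.975], [0.0, 0.0, 0.0, 1.0]]
```

```bash
sleep 1
```

```text
(no output)
```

View pics/w1.png

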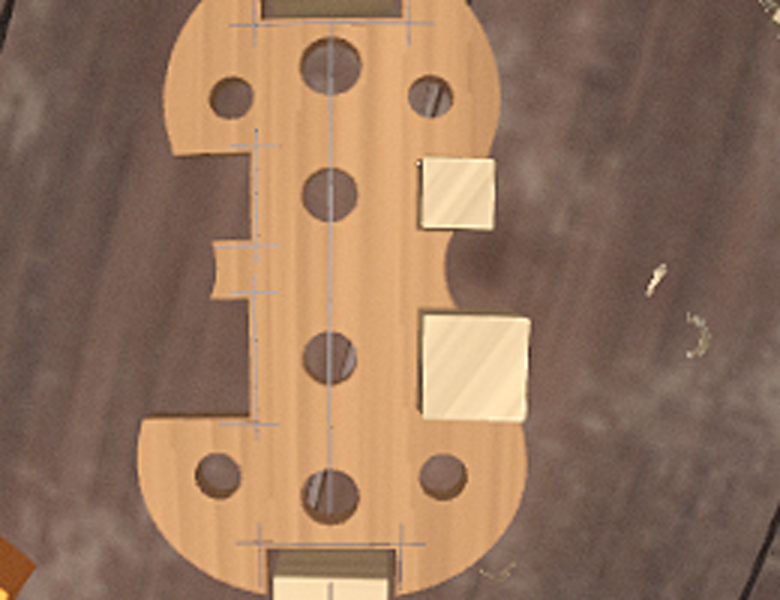

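```bash
python3 - <<'E'
import sys,pickle
from h import *
p=pickle.load(open('w1.pkl','rb'))
save(p,'w1a.png',(170,0,320,70),5);save(p,'w1b.png',(170,180,320,270),5)
E
sleep 1
```

```text
(no output)
```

View pics/w1a.png

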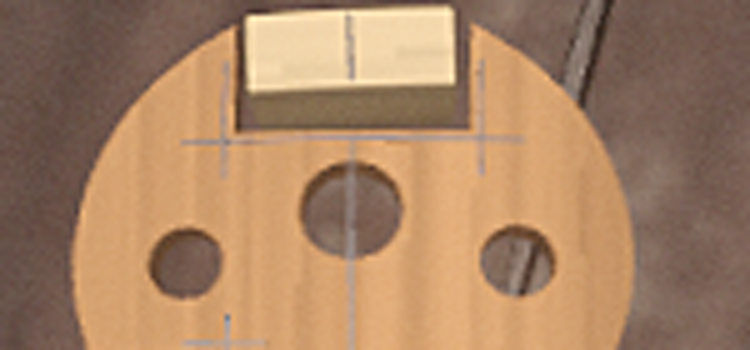

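View pics/w1b.png

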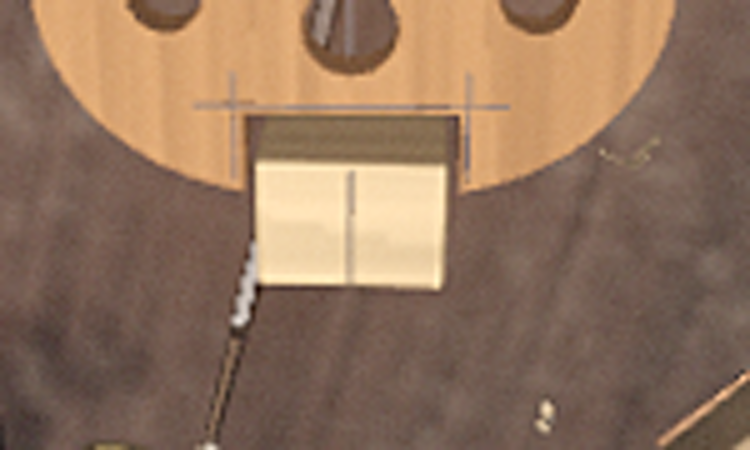

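```bash
python3 - <<'E'
import sys,pickle
from h import *
p=pickle.load(open('w1.pkl','rb'))
a=lambda X,Y:(170+(X+.5)/5-.5,(Y+.5)/5-.5)
b=lambda X,Y:(170+(X+.5)/5-.5,180+(Y+.5)/5-.5)
w=lambda X,Y:(130+(X+.5)/3-.5,20+(Y+.5)/3-.5)
L=[(a(237,131),(92,25)),(a(470,131),(92,-25)),(b(247,115),(-104,25)),(b(458,115),(-104,-25)),
(w(252,153),(43,28)),(w(252,240),(11,28)),(w(250,299),(-10,29)),(w(250,415),(-54,29))]
W=np.array([at_z(p,u,15,True)[:2] for u,_ in L]); M=np.array([m for _,m in L],float)
def kabsch(M,W):
    mc,wc=M.mean(0),W.mean(0);H=(M-mc).T@(W-wc)
    th=np.arctan2(H[0,1]-H[1,0],H[0,0]+H[1,1]);c,s=np.cos(th),np.sin(th);Rm=np.array([[c,-s],[s,c]])
    return wc-Rm@mc,th,Rm
t,th,Rm=kabsch(M,W);print('mould',t,th)
print(((W-t)@Rm).round(1).tolist())
for n,f,pts,z in(('glU',w,[(422,158),(494,158),(494,229),(422,229)],36),('glL',w,[(423,315),(530,319),(526,421),(423,418)],36),
 ('end',a,[(245,17),(453,7),(457,83),(248,93)],36),('neck',b,[(255,162),(446,165),(442,289),(257,286)],36)):
    q=(np.array([at_z(p,f(*x),z,True)[:2] for x in pts]))
    m=(q-t)@Rm
    print(n,m.round(1).tolist(),m.mean(0).round(1),'world',q.mean(0).round(1))
E
```

```text
mould [547.16728518 -56.78099523] -0.25036885093047145
[[92.6, 24.7], [92.2, -24.5], [-104.8, 24.1], [-104.4, -24.3], [42.5, 27.8], [11.0, 27.9], [-10.3, 28.8], [-52.9, 29.5]]
glU [[38.6, -30.7], [39.4, -54.5], [15.4, -54.9], [14.7, -31.0]] [ 27.  -42.8] world [ 562.7 -104.9]
glL [[-14.2, -31.8], [-14.6, -68.0], [-49.9, -68.2], [-49.5, -32.5]] [-32.1 -50.1] world [503.7 -97.4]
end [[112.2, 21.1], [114.0, -20.3], [97.1, -21.1], [95.3, 20.2]] [104.7  -0. ] world [648.6 -82.7]
neck [[-108.1, 20.2], [-108.4, -21.2], [-138.3, -20.8], [-138.1, 20.7]] [-123.2   -0.3] world [427.7 -26.5]
```

```bash
python3 - <<'E'
from h import *
import pickle
move_to([390,-310,200],rv(0))
s=sense();print(s['time_s'],s['position'])
p=camera('wrist');save(p,'w2.png',(150,0,350,260),3);pickle.dump(p,open('w2.pkl','wb'))
save(p,'w2.png',(130,20,390,220),3)
save(p,'w2f.png',None,1.5)
E
```

```text
4.6083 [ 390.70391022 -309.74848697  200.69960121]
```

```bash
sleep 1
```

```text
(no output)
```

View pics/w2.png

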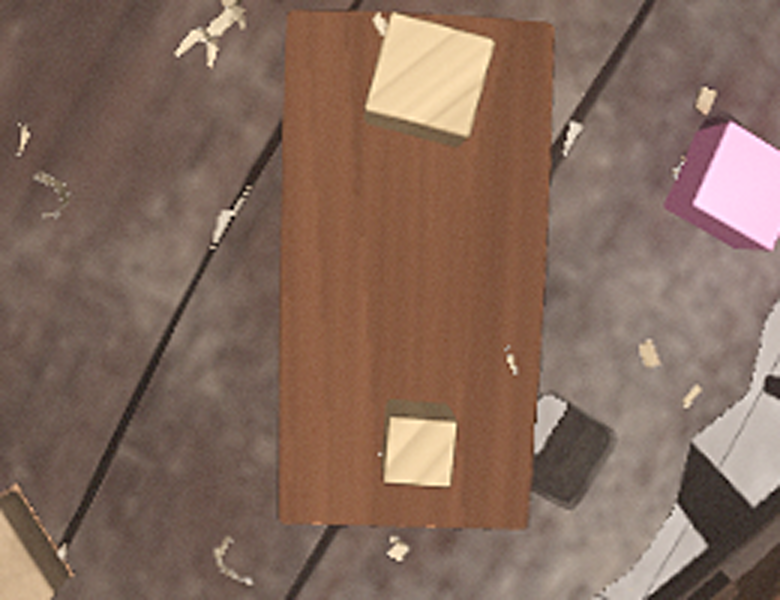

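View pics/w2f.png

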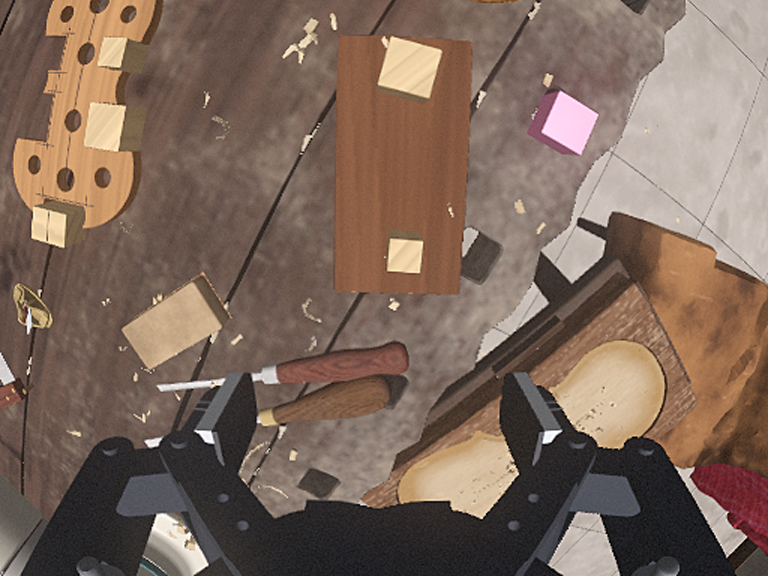

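```bash
python3 - <<'E'
import pickle
from h import *
p=pickle.load(open('w2.pkl','rb'))
w=lambda X,Y:(130+(X+.5)/3-.5,20+(Y+.5)/3-.5)
for n,pts,z in(('L',[(394,14),(494,40),(470,137),(366,110)],45),('S',[(388,417),(456,418),(451,486),(385,485)],45),('board',[(288,11),(554,23),(527,527),(278,524)],9)):
    q=np.array([at_z(p,w(*x),z,True)[:2] for x in pts])
    e=np.roll(q,-1,0)-q
    print(n,q.mean(0).round(1),np.linalg.norm(e,axis=1).round(1),[(np.degrees(np.arctan2(*v[::-1]))).round(1) for v in e],q.round(0).tolist())
E
```

```text
L [ 527.6 -330. ] [34.1 35.1 35.3 34.9] [np.float64(-103.9), np.float64(166.8), np.float64(75.8), np.float64(-15.3)] [[549.0, -318.0], [540.0, -351.0], [506.0, -343.0], [515.0, -309.0]]
S [ 398.6 -327.2] [23.3 24.3 23.1 24.2] [np.float64(-90.6), np.float64(177.3), np.float64(89.2), np.float64(-2.1)] [[411.0, -316.0], [411.0, -339.0], [386.0, -338.0], [387.0, -315.0]]
board [ 459.2 -326.2] [ 99.  198.   99.4 199.3] [np.float64(-91.4), np.float64(178.4), np.float64(89.3), np.float64(-1.8)] [[560.0, -280.0], [557.0, -379.0], [359.0, -373.0], [361.0, -274.0]]
```

```bash
cat >> h.py <<'E'
import pickle
MT=np.array([547.17,-56.78]);MY=-0.2504
def m2w(x,y):
    c,s=np.cos(MY),np.sin(MY); return MT+np.array([c*x-s*y,s*x+c*y])
def st(tag=''):
    s=sense();print(tag,round(s['time_s'],2),s['position'].round(1),'F',np.round(s['contact_force'],1),'gap',round(s['finger_gap'],3));return s
def pick(x,y,z,psi,hi=90,pre=1.0):
    move_to([x,y,hi],rv(psi)); move_l([x,y,z],velocity=120); st('down')
    command_gripper(0.0); st('grip'); move_l([x,y,hi],velocity=150); st('lift')
def shot(n,box=None,s=1):
    p=camera('wrist');save(p,n+'.png',box,s);pickle.dump(p,open(n+'.pkl','wb'));return p
E
python3 - <<'E'
from h import *
pick(527.6,-330,27,-0.25)
x,y=m2w(-32,51); print(x,y)
move_to([x,y,90],rv(-0.2504)); move_l([x,y,50],velocity=120); st('hover')
shot('h1')
p=pickle.load(open('h1.pkl','rb'));save(p,'h1.png',None,1.5)
E
```

```text
down 6.08 [ 527.8 -330.6   28.1] F [0.4 0.  1.4] gap 1.003
grip 6.59 [ 528.2 -330.4   27.8] F [0.3 0.4 4.8] gap 0.409
lift 7.16 [ 527.1 -329.6   89.4] F [ 0.   0.1 -0.7] gap 0.403
528.8053384817174 0.5588106549038301
hover 8.89 [ 5.291e+02 -2.000e-01  4.990e+01] F [-0.  -0.5 -0.1] gap 0.408
```

```bash
sleep 1
```

```text
(no output)
```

View pics/h1.png

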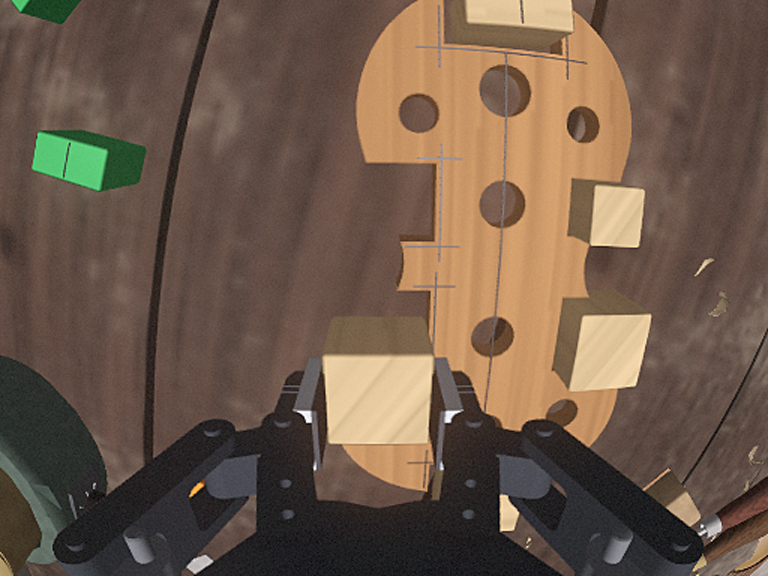

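```bash
cat >> h.py <<'E'
def meas(name,pts,z,s=1.5,o=(0,0)):
    p=pickle.load(open(name+'.pkl','rb')) if isinstance(name,str) else name
    c,sn=np.cos(MY),np.sin(MY);Rm=np.array([[c,-sn],[sn,c]])
    q=np.array([at_z(p,(o[0]+(X+.5)/s-.5,o[1]+(Y+.5)/s-.5),z,True)[:2] for X,Y in pts]); m=(q-MT)@Rm
    return m
E
python3 - <<'E'
from h import *
m=meas('h1',[(325,354),(432,354),(431,444),(325,443)],67.1);print(m.round(1).tolist(),m.mean(0))
print(meas('h1',[(436,163),(436,241),(431,290)],15).round(1).tolist(),'exp (43,28),(11,28),(-10,29)')
E
```

```text
[[-14.3, 67.9], [-14.4, 34.0], [-50.3, 32.4], [-49.8, 69.9]] [-32.20833029  51.02784424]
[[43.1, 28.0], [11.2, 27.3], [-10.0, 28.7]] exp (43,28),(11,28),(-10,29)
```

```bash
cat >> h.py <<'E'
def place(x,y,z=18.8,op=0.62,hi=100):
    move_l([x,y,z],velocity=80); dwell(0.1); s=st('placed')
    command_gripper(op); st('rel'); move_l([x,y,hi],velocity=200); st('up')
E
python3 - <<'E'
from h import *
x,y=m2w(-32,51); place(x,y)
# next: small corner
move_to([398.6,-327.2,100],rv(-0.02)); pick(398.6,-327.2,27,-0.02,hi=100)
x,y=m2w(27,44); move_to([x,y,90],rv(MY)); move_l([x,y,52],velocity=150); s=st('hover')
p=shot('h2',None,1.5)
E
```

```text
placed 9.58 [528.8   0.6  18.9] F [-0.7 -0.3  0.8] gap 0.404
rel 9.9 [528.9   0.6  18.8] F [-0.6 -0.4  0.4] gap 0.619
up 10.46 [528.3   0.6  99.6] F [ 0.7 -0.9  0.4] gap 0.626
down 12.79 [ 399.  -327.5   27.4] F [ 0.4 -0.2  0.8] gap 0.62
grip 13.17 [ 399.3 -327.8   28. ] F [-0.3 -0.2  6.4] gap 0.267
lift 13.8 [ 398.1 -326.7   99.4] F [ 0.1 -1.   0.3] gap 0.266
hover 15.54 [583.7 -21.8  51.7] F [ 0.3  0.1 -0.1] gap 0.265
```

```bash
sleep 1
```

```text
(no output)
```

View pics/h2.png

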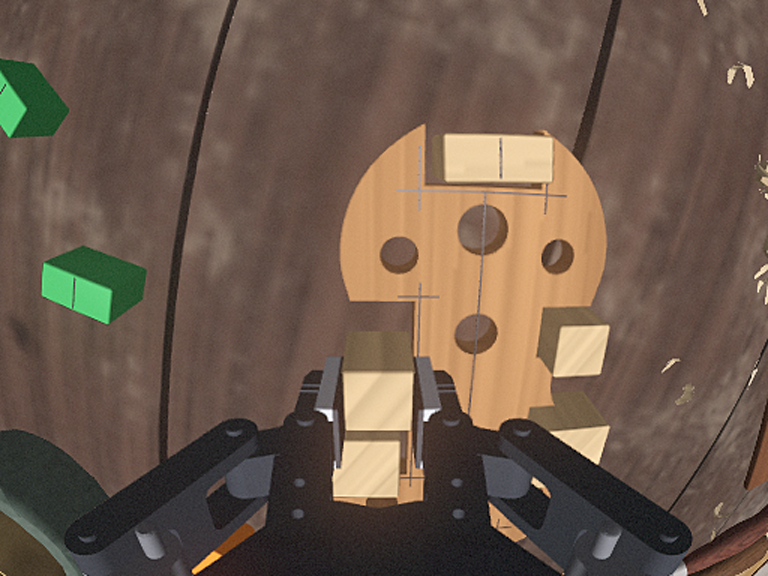

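```bash
python3 - <<'E'
from h import *
m=meas('h2',[(344,369),(413,369),(412,431),(344,431)],69);print(m.round(1).tolist(),m.mean(0))
print(meas('h2',[(415,301),(426,187)],15).round(1).tolist(),'exp (43,28),(92,25)')
x,y=m2w(27,44); place(x,y)
# neck block
x,y=m2w(-123.2,-0.3); move_to([x,y,100],rv(MY)); pick(x,y,18.8,MY,hi=100)
shot('h3',None,1.5)
E
```

```text
[[38.7, 54.7], [38.7, 32.6], [14.0, 32.0], [14.0, 55.6]] [26.36228577 43.7059768 ]
[[42.7, 27.9], [91.4, 24.4]] exp (43,28),(92,25)
placed 16.26 [584.1 -20.8  19.1] F [-1.9 -0.5  5.4] gap 0.266
rel 16.66 [584.2 -20.8  18.6] F [ 0.9  0.4 -0.1] gap 0.621
up 17.22 [583.7 -20.8  99.6] F [-1.1 -0.3 -0.7] gap 0.621
down 18.97 [428.3 -26.6  19.1] F [0.9 0.3 0.4] gap 0.617
grip 19.23 [428.8 -26.8  19.8] F [-0.1  0.6  4.8] gap 0.475
lift 19.92 [427.  -26.4  99.5] F [-0.3  0.1 -0.7] gap 0.477
```

```bash
sleep 1
```

```text
(no output)
```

View pics/h3.png

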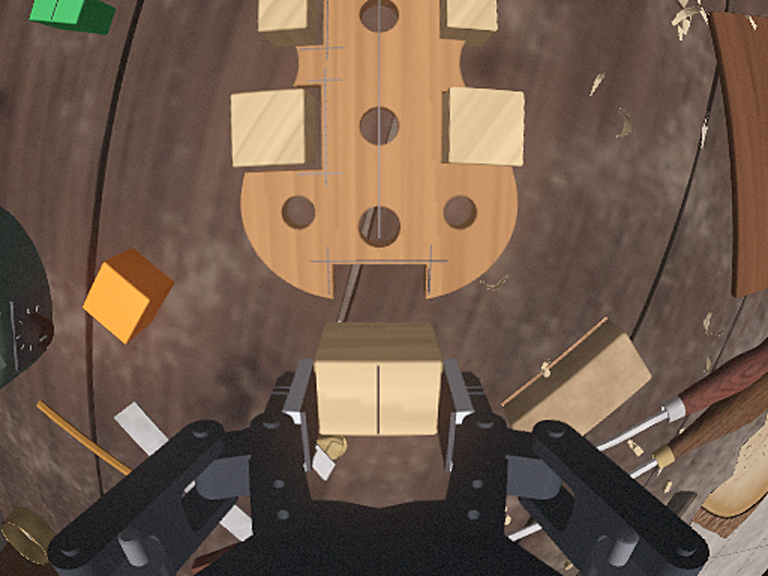

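```bash
python3 - <<'E'
from h import *
x,y=459,-326
move_to([x,y,100],rv(MY)); place(x,y,28.3,op=0.65)
x,y=m2w(104.7,0); move_to([x,y,100],rv(MY)); pick(x,y,18.8,MY,hi=100)
x,y=m2w(-116.5,0); move_to([x,y,90],rv(MY)); move_l([x,y,52],velocity=150); s=st('hover')
p=shot('h4',None,1.5)
E
```

```text
placed 22.27 [ 458.3 -325.1   28.8] F [-1.8  2.7  5.6] gap 0.475
rel 22.57 [ 459.2 -326.1   28.2] F [-0.2 -0.3 -0. ] gap 0.647
up 23.07 [ 458.8 -325.8   99.7] F [-0.2 -0.5 -1. ] gap 0.652
down 25.32 [649.2 -82.9  19.4] F [-1.1  0.5  0.3] gap 0.649
grip 25.59 [649.8 -83.   20.4] F [0.6 0.2 4. ] gap 0.474
lift 26.28 [647.8 -82.5  99.2] F [-0.8  0.4 -0.4] gap 0.473
hover 27.57 [435.5 -28.3  51.7] F [ 0.5  0.6 -0.4] gap 0.474
```

```bash
sleep 1
```

```text
(no output)
```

View pics/h4.png

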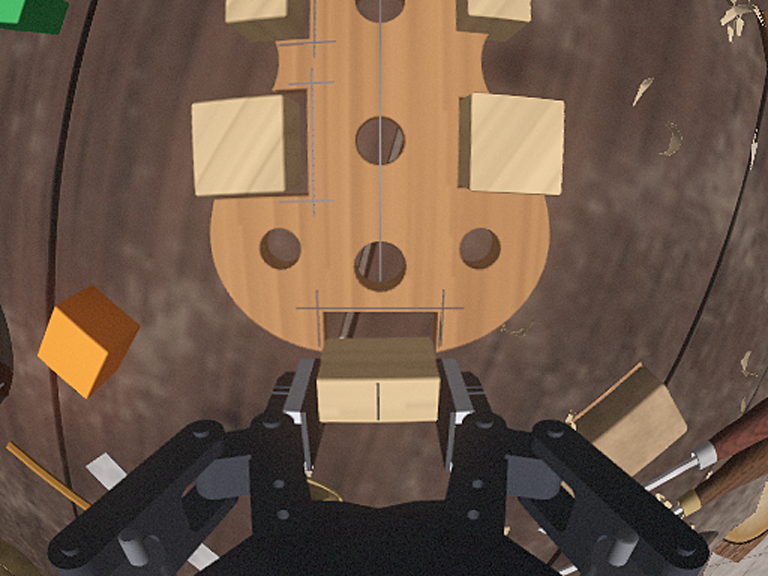

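```bash
python3 - <<'E'
from h import *
m=meas('h4',[(317,378),(440,378),(440,421),(318,420)],68.5);print(m.round(1).tolist(),m.mean(0))
print(meas('h4',[(324,311),(438,311)],15).round(1).tolist(),'exp (-104,+-25)')
E
```

```text
[[-107.1, 20.7], [-107.1, -19.5], [-124.3, -20.6], [-123.9, 21.4]] [-115.5785345     0.49637393]
[[-103.9, 24.3], [-103.9, -25.3]] exp (-104,+-25)
```

```bash
python3 - <<'E'
from h import *
x,y=m2w(-117,-0.5); place(x,y,18.8,op=0.65)
x,y=459,-326
move_to([x,y,100],rv(MY)); pick(x,y,28,MY,hi=100)
x,y=m2w(110.5,-0.5); move_to([x,y,90],rv(MY)); move_l([x,y,52],velocity=150); s=st('hover')
p=shot('h5',None,1.5)
E
```

```text
placed 28.29 [434.3 -28.4  20.3] F [-2.3  1.6 11.6] gap 0.473
rel 28.59 [433.9 -28.3  18.8] F [-0.8  0.2  0. ] gap 0.651
up 29.15 [433.2 -28.2  99.6] F [-0.3  0.6 -0.7] gap 0.65
down 31.3 [ 459.5 -326.3   28.4] F [-0.6 -0.4  0.5] gap 0.651
grip 31.57 [ 459.9 -326.8   29.3] F [ 0.2 -0.2  3.9] gap 0.476
lift 32.2 [ 458.5 -325.5   99.5] F [ 0.3 -0.2 -0.6] gap 0.478
hover 33.78 [653.3 -85.8  51.7] F [ 0.7 -0.2  0.9] gap 0.47
```

```bash
sleep 1
```

```text
(no output)
```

View pics/h5.png

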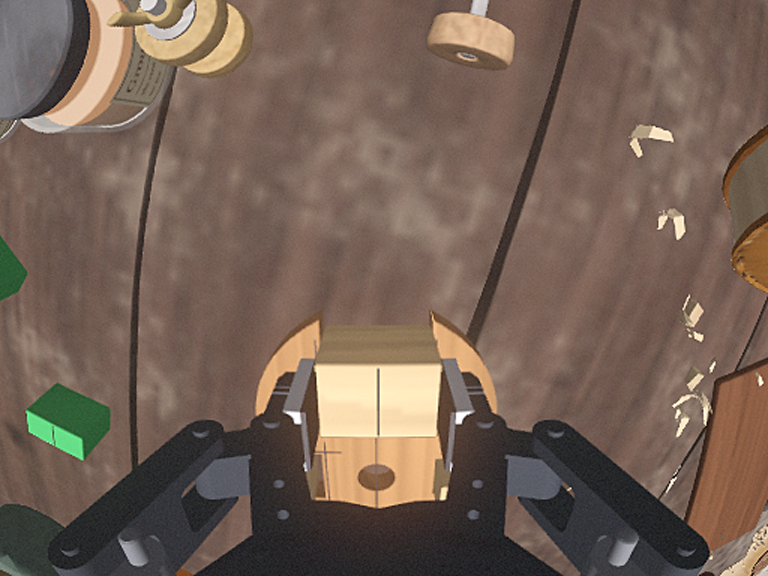

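```bash
python3 - <<'E'
from h import *
m=meas('h5',[(316,364),(442,363),(441,436),(315,435)],68.5);print(m.round(1).tolist(),m.mean(0))
print(meas('h5',[(322,313),(431,312)],15).round(1).tolist(),'exp y+-25')
m=meas('h3',[(316,360),(441,360),(440,435),(316,434)],116);print(m.mean(0),'exp -123.2')
E
```

```text
[[123.5, 18.9], [123.8, -21.6], [94.4, -23.2], [94.9, 21.1]] [109.14491624  -1.18397402]
[[120.5, 23.4], [120.9, -24.0]] exp y+-25
[-124.16402699    0.40646165] exp -123.2
```

```bash
python3 - <<'E'
from h import *
x,y=m2w(111.5,0.2); place(x,y,18.8,op=0.65,hi=120)
move_to([475,-53,190],rv(MY)); dwell(0.2)
p=shot('f1',(150,0,350,260),2.3)
save(p,'f1a.png',(150,0,350,100),4)
save(p,'f1b.png',(150,100,350,230),4)
move_to([430,-40,190],rv(MY)); 
E
```

```text
placed 34.5 [655.1 -84.1  19.1] F [-1.7  0.5  7.1] gap 0.478
rel 34.8 [654.8 -84.1  18. ] F [-0.4  0.5 -1.1] gap 0.652
up 35.46 [654.4 -84.  119.1] F [-0.2  0.2  0.7] gap 0.649
```

```bash
sleep 1
```

```text
(no output)
```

View pics/f1a.png

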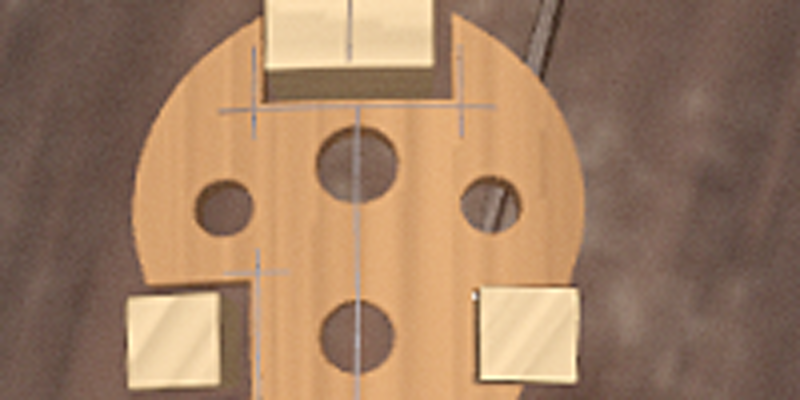

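View pics/f1b.png

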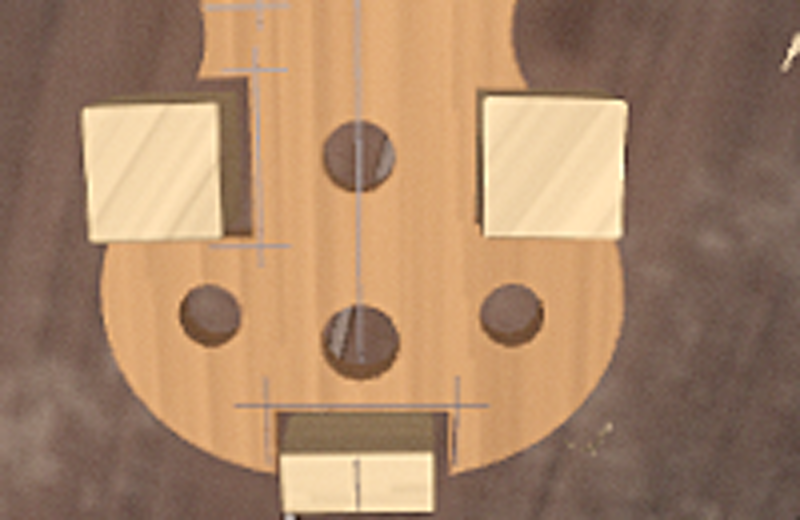

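```bash
python3 - <<'E'
from h import *
o=(150,0)
for n,pts in(('U',[(126,296),(220,292),(220,384),(130,388)]),('neckinner',[(265,70),(433,65)])):
    m=meas('f1',pts,36,4,(150,0));print(n,m.round(1).tolist(),m.mean(0).round(1))
for n,pts in(('L',[(82,108),(218,101),(221,236),(91,241)]),('End',[(281,455),(434,452),(434,512),(285,513)])):
    m=meas('f1',pts,36,4,(150,100));print(n,m.round(1).tolist(),m.mean(0).round(1))
move_to(list(m2w(30,0))+[200],rv(MY)); st(); p=shot('f2',None,1.5); save(p,'f2a.png',(150,30,350,180),4)
E
```

```text
U [[38.4, 56.9], [38.2, 33.1], [14.9, 33.4], [14.9, 56.3]] [26.6 44.9]
neckinner [[95.6, 22.1], [96.1, -19.2]] [95.8  1.4]
L [[-15.2, 69.9], [-14.5, 34.5], [-49.2, 34.8], [-50.0, 69.4]] [-32.2  52.2]
End [[-109.4, 21.2], [-108.4, -20.1], [-126.1, -20.2], [-126.6, 20.8]] [-117.6    0.4]
 37.46 [576.6 -64.4 199. ] F [-0.4  0.6 -1.1] gap 0.646
```

```bash
sleep 1
```

```text
(no output)
```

View pics/f2a.png

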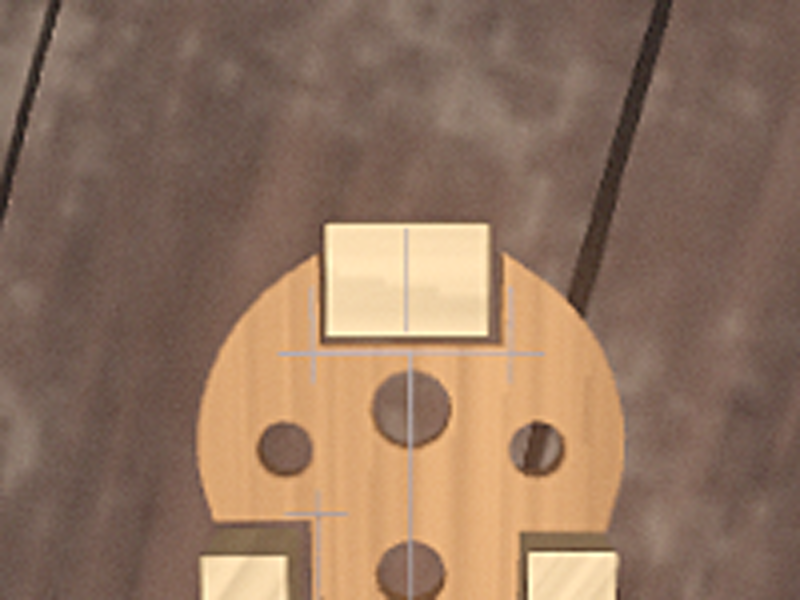

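```bash
python3 - <<'E'
from h import *
m=meas('f2',[(324,223),(489,223),(489,336),(325,336)],36,4,(150,30));print(m.round(1).tolist(),m.mean(0).round(1))
print(meas('f2',[(320,344),(503,344)],15,4,(150,30)).round(1).tolist(),'exp 92,+-25')
E
```

```text
[[124.8, 22.3], [124.8, -19.4], [95.6, -19.6], [95.6, 22.3]] [110.2   1.4]
[[92.4, 25.2], [92.4, -24.8]] exp 92,+-25
```

```bash
python3 - <<'E'
from h import *
move_to([400,-300,250],rv(MY))
p=camera('scene');save(p,'s1.png',(180,190,290,275),7)
E
sleep 1
```

View pics/s1.png

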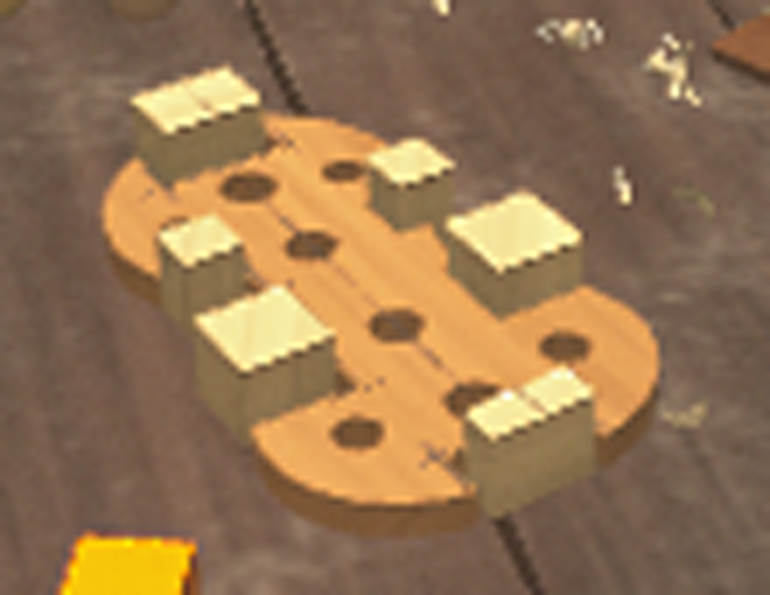

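```bash
python3 - <<'E'
from h import *
st(); sign_off()
E
```

```text
38.7 [ 400.6 -299.   249.9] F [ 0.2  0.3 -0.4] gap 0.651
the job is handed in; nothing more can be done
```

The swap is done and handed in at about 38.7 s of the 106 s. The neck block went to the middle of the board, the end block into the broad-end notch, and the neck block into the narrow-end notch. Both corner blocks are in their own notches too.

My last wrist-camera check put each block within 9 mm of its seated position (mould frame, in mm):

| Block | Measured | Seated position | Off by |
|---|---|---|---|
| Neck block | (110.2, 1.4) | (110, 0) | 1.4 |
| End block | (-117.6, 0.4) | (-116, 0) | 1.6 |
| Upper corner block | (26.6, 44.9) | (27, 43) | 1.9 |
| Lower corner block | (-32.2, 52.2) | (-32, 50) | 2.2 |

The seated positions of the corner blocks are not given. I took them by mirroring the glued blocks on the other side, and the visible edges of the notches agreed with this to about 1 mm.

- **Square:** all four were within about 0.03 rad.
- **Upright and down on the bench:** the last scene picture shows them upright and sunk into their notches. The tool heights at release put the undersides within about 1 mm of the bench, but I did not measure that height separately.
- **Forces and contact:** the highest wrist force I printed was about 12 N, when the end block touched the bench; I did not log it continuously. The arm is clear of everything.

No check failed. The only disagreements were 1–2 mm between where I set the blocks and where they measured afterwards.

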